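# Turn the warming plate up one click and start it

### The arm

A 6-joint arm with a two-finger parallel gripper is mounted at the origin on a cart in front of the work surface, level with it; the furniture and walls round the work are solid. World frame = base frame: x ahead of the robot, y to its left, z up, the work surface at z = 0. Lengths are in m, angles in degrees, forces in N, time in s.
With the tool pointing down it reaches from about 0.35 to 0.875 m from the base axis. Payload 4.2 kg.
Tool frame: the origin (TCP) lies midway between the tips of the shut fingers; the grasp point (between the pads) lies 19 mm behind it; z points along the fingers, y is the direction in which the jaws open and shut (so a half turn about z gives the same grasp; the last joint's range is limited). The gripper opens to 87 mm and grips with 3 to 60 N. Pads are 19 mm wide; open, the fingers measure 117 mm over their backs; the gripper's body (75 mm by 190 mm) begins 51 mm behind the grasp point.
Start: joints at [91.077, 22.042, 0.453, 0, -68.411, -14.817], TCP at [0.148, 0.607, 0.223] pointing down, gripper open.
Joint ranges: [-179.83, 179.83], [-69.29, 118.12], [-61.27, 80.66], [-181.25, 117.63], [-171.15, -9.14], [-177.46, 177.46]. Speed limits (degrees/s): [159.86, 159.86, 180, 180, 180, 180].

### API

Orientations are given as a 3x3 rotation matrix whose columns are the frame's x, y, z axes.
In Python, from station import sense, capture, finish_job gives the robot as it stands. The module is installed in compiled form; this text tells all that it offers.
- The arm moves only by the shell command python3 -m jog 'ROWS' [OPENING]. ROWS is JSON, a list of rows, each a list of 6 numbers: the shift along the tool's x, y, z in cm, then the turn, a rotation vector about the tool's x, y, z in degrees. In form: [[dx, dy, dz, wx, wy, wz], ...]. A call has exactly 5 rows; each row shifts and turns the commanded pose from where the row before left it, along the tool's axes as they then stand; what a row does not reach is not made up. A row lasts 1/12 s, in which the tool goes at most 41.7 mm and 7.16 degrees, less where a joint would pass 70% of its speed; a pose out of reach is approached as far as the arm can. A call is refused whole if a number of a shift passes 4.17 or a number of a turn 7.16, either way. A call with a gripper value outside its range is refused whole. OPENING is the finger opening in cm, from 0 to 8.7, set as the call begins (- or left out, the last holds). The fingers move at their own pace and stop on an object; the grip force is fixed at half the most. Time passes only in rows, so rows that do not move let the fingers close, or fill a call up. It gives the time, the measured TCP pose, the force and the opening at its end, in the units of the state.
- sense(): the state, without advancing time (a new reading comes with each control period).
- capture(name): name is "scene" or "top" or "wrist"; returns a dict with "frame" (400x640x3 uint8, red, green, blue), "fx", "fy", "cx", "cy" (pixels), "world_to_cam" (4x4, takes a point from world to camera coordinates). Camera axes: x right, y up, looking along -z (the intrinsics and any distortion apply to the point x, -y, -z); pixel columns grow to the right and rows downward; lengths in m; the calibration is good to about 2 mm. A picture is of the moment at which its call begins. There is no depth.
- finish_job(): hands the job in, once; it reports no verdict.
The state is a dict: "time_s": time; "joints": joint angles; "joint_velocities": joint speeds; "effort": joint torques, N m; "tcp_pos": TCP position; "ee_rot": TCP orientation; "wrist_force": force on the tool from outside, world axes, zero at the start; "moment": the same for the moment, N m; "gripper_width": opening from 0.0 (shut) to 1.0 (fully open).
Only numpy, scipy, OpenCV 4.12 (cv2) and the standard library are available. Lean on these libraries where they do the work, as an engineer would, in place of code of your own. Each camera call takes 0.05 s, during which the arm holds its last target.

### The job

The chocolate is to melt a little faster: with a fingertip, turn the warming plate's black knurled dial clockwise (seen from above) by exactly one click from where it stands, so that it rests in the next detent, and only then press the green start button all the way down and let it go. Turn the dial by the friction of a finger on its top or rim; do not pinch it. Leave the bowl and everything else on the worktop where they stand.

Things in the scene. Friction and masses are not known exactly. Their poses are not given: they have to be found in the camera images.
- warmer: electric warming plate, a white case 220 x 360 x 45 mm that stands fixed on the worktop; origin under its centre on the worktop, z up, x to its back, y to its left. The dark round hot plate is on its left half (centre at y +80 mm, top 49 mm up); the grey control deck with the dial and, in front of it, the button is on its right half (deck 45 mm up).
- dial (a joint): angle of the dial in rad, growing clockwise seen from above. It has three sprung detents 0.524 rad (30 degrees) apart: low at -0.524, medium at 0, high at +0.524; it is stopped 0.18 rad past low and past high. It starts in low or in medium. Left alone between detents it snaps into the nearer one (the tipping point is half-way, 0.26 rad from each); turning it over that point takes about 0.1 N m.
- dial_top (a point): centre of the dial's flat top face, on its axis, about 66 mm above the worktop. The dial is a black plastic disc 90 mm across and 20 mm high with a knurled rim, too wide to be taken in most grippers; friction coefficient with a finger about 0.8 to 1.2; pushes of 10 to 20 N on its top do not hinder its turning. Three orange dots of growing size on the deck beyond its far rim mark low, medium, high.
- dial_pointer (a point): outer end of the white pointer line on the dial's top, 40 mm from its axis; turns with the dial and points at the warmer's back (its +x) at medium.
- start_button (a joint): travel of the green start button: 0 up, 0.006 m fully down; a spring returns it; fully down takes about 5 N.
- start_button_top (a point): centre of the top of the round green start button (26 mm across, about 67 mm above the worktop, pressed straight down), 94 mm in front of the dial's axis.
- curl_bowl_center (a point): centre, half-way up, of the small glass bowl of chocolate curls (109 mm across, 71 mm high) that stands loose on the hot plate; leave it there.
- syrup_jar_center (a point): centre of a loose squat jar with turquoise collar (about 88 mm across, 84 mm high) left of the warmer; leave it.
- mug_center (a point): centre of a loose green mug (86 mm across, 96 mm high) at the front left; leave it.
- salt_center (a point): centre of a loose salt shaker (44 mm across, 90 mm high) right of the warmer; leave it.

How it is judged:
By the outcome, as a careful person would: the job done as asked, in the order asked, and still so for the second after the job is handed in, with the robot touching nothing.
It also fails if it takes over 48 s, if anything falls off the work surface, if the arm or the gripper's body presses on something with over 40 N, if the wrist force passes 120 N, or if a joint passes its speed limit or range.

## Working session

There is one attempt and no reset: what is moved stays moved. The work goes in short steps, Python scripts to look and compute and a shell command to move; the robot and the scene stay as the last step left them, time stands still between calls to the robot, and variables do not carry over. Pictures are saved under pics/ and viewed, and the job is handed in when it is done.

```bash
mkdir -p pics; python3 - <<'E'
from station import sense,capture
import cv2,numpy as np,json
s=sense();print(s)
for n in("scene","top","wrist"):
    c=capture(n);cv2.imwrite(f"pics/{n}0.png",c["frame"][:,:,::-1])
    np.savez(f"{n}0.npz",**{k:np.array(v) for k,v in c.items()})
    print(n,[k for k in c],c["fx"],c["fy"],c["cx"],c["cy"]);print(np.round(c["world_to_cam"],3))
E
```

```text
{'time_s': 0.0, 'joints': array([ 9.10776976e+01,  2.20907750e+01,  3.80493000e-01, -3.01621613e-02,
       -6.84118354e+01, -1.48172987e+01]), 'joint_velocities': array([-0.10236269,  0.05091842,  0.02460916,  0.02286826,  0.05271815,
       -0.08405553]), 'effort': array([-1.06354216e-04, -3.90660775e+01,  1.87410468e+01,  4.22015369e+00,
        1.10182186e-02, -1.95042221e-04]), 'tcp_pos': array([0.14826829, 0.60653662, 0.2214613 ]), 'ee_rot': array([[ 9.71339064e-01, -2.37697753e-01, -4.49328646e-04],
       [-2.37698167e-01, -9.71336709e-01, -2.14013187e-03],
       [ 7.22551276e-05,  2.18559828e-03, -9.99997609e-01]]), 'wrist_force': array([-0.22461434,  0.53856639,  0.55007932]), 'moment': array([ 0.00488329, -0.03165497, -0.00543621]), 'gripper_width': 0.9999820869154591}
scene ['frame', 'fx', 'fy', 'cx', 'cy', 'world_to_cam'] 517.6172585277305 517.6172585277305 317.73902520486695 195.43022281927324
[[ 0.616 -0.788 -0.012 -0.354]
 [ 0.42   0.316  0.851 -0.316]
 [-0.666 -0.529  0.526 -1.16 ]
 [ 0.     0.     0.     1.   ]]
top ['frame', 'fx', 'fy', 'cx', 'cy', 'world_to_cam'] 384.5578395254318 384.5578395254318 320.1617747683232 205.44767432531785
[[ 6.000e-03 -1.000e+00  1.300e-02 -1.000e-03]
 [ 9.840e-01  9.000e-03  1.780e-01 -5.380e-01]
 [-1.780e-01  1.100e-02  9.840e-01 -1.168e+00]
 [ 0.000e+00  0.000e+00  0.000e+00  1.000e+00]]
wrist ['frame', 'fx', 'fy', 'cx', 'cy', 'world_to_cam'] 294.9428618417169 294.9428618417169 318.7752919838881 202.19352738234466
[[-0.239 -0.971  0.001  0.623]
 [ 0.938 -0.231 -0.26   0.033]
 [ 0.252 -0.061  0.966 -0.388]
 [ 0.     0.     0.     1.   ]]
```

View pics/scene0.png

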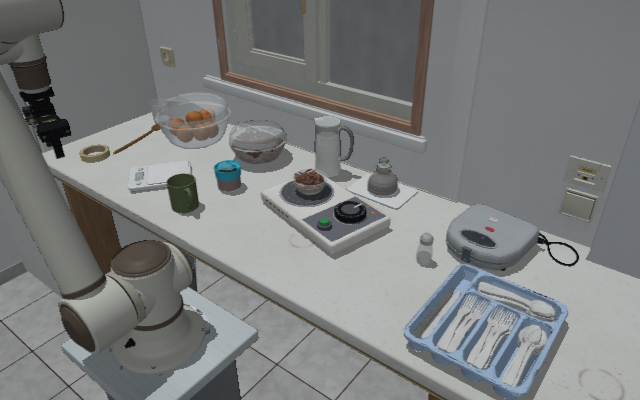

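View pics/top0.png

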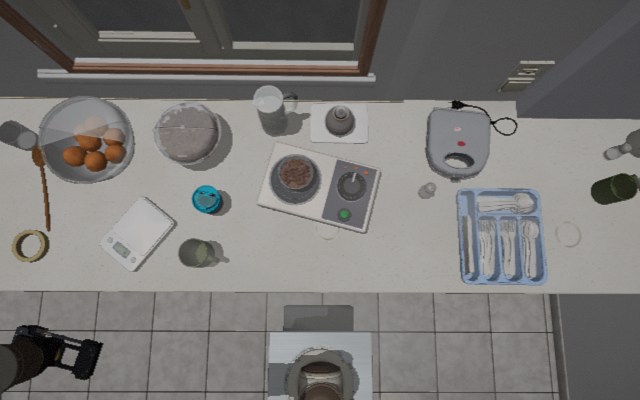

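View pics/wrist0.png

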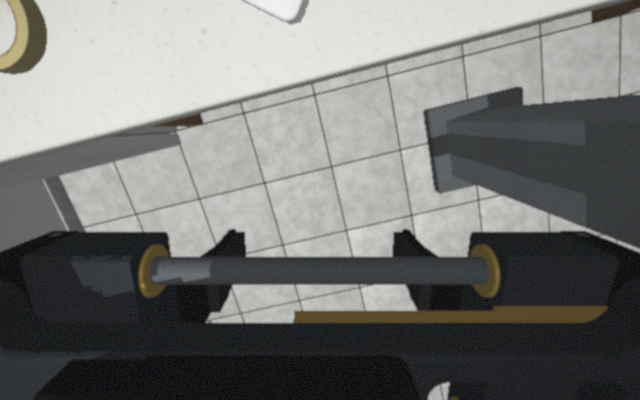

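The top view shows the warmer at about (320,187) px, the dial near (351,187) and the green button near (344,214). The arm is at the far left. I'll zoom in on the dial and measure.

```bash
cat > h.py <<'E'
import numpy as np,cv2
def load(n):
    d=np.load(n+".npz");return {k:d[k] for k in d}
def ray(c,u,v):
    T=c["world_to_cam"];R=T[:3,:3];o=-R.T@T[:3,3]
    d=np.array([(u-c["cx"])/c["fx"],-(v-c["cy"])/c["fy"],-1.]);return o,R.T@d
def onz(c,u,v,z):
    o,d=ray(c,u,v);return o+d*(z-o[2])/d[2]
def proj(c,p):
    q=c["world_to_cam"][:3,:3]@np.array(p)+c["world_to_cam"][:3,3]
    return np.array([c["cx"]+c["fx"]*q[0]/-q[2],c["cy"]-c["fy"]*q[1]/-q[2]])
E
python3 - <<'E'
from h import *
for n,(x,y,w,h),k in(("top0",(250,135,140,105),5),("scene0",(255,160,140,105),5)):
    c=load(n);f=c["frame"][y:y+h,x:x+w,::-1];cv2.imwrite(f"pics/{n}z.png",cv2.resize(f,None,fx=k,fy=k,interpolation=cv2.INTER_CUBIC))
    hsv=cv2.cvtColor(c["frame"],cv2.COLOR_RGB2HSV)
    m=cv2.inRange(hsv,(45,120,60),(80,255,255));m[:y]=0;m[y+h:]=0;m[:,:x]=0;m[:,x+w:]=0
    o=cv2.inRange(hsv,(5,120,120),(22,255,255));o[:y]=0;o[y+h:]=0;o[:,:x]=0;o[:,x+w:]=0
    for nm,mm,z in(("btn",m,.067),("dot",o,.045)):
        N,_,st,ce=cv2.connectedComponentsWithStats(mm)
        for i in range(1,N): print(n,nm,st[i],ce[i].round(1),onz(c,*ce[i],z).round(4))
E
```

```text
top0 btn [341 211   6   7  36] [343.6 213.9] [ 0.5089 -0.07    0.067 ]
top0 dot [345 167   2   1   2] [345.5 167. ] [ 0.6658 -0.0784  0.045 ]
top0 dot [355 166   3   3   6] [355.8 167.2] [ 0.6656 -0.1119  0.045 ]
top0 dot [364 171   4   3   9] [365.3 172.1] [ 0.6494 -0.1424  0.045 ]
scene0 btn [320 218   9   8  57] [324.  221.6] [ 0.5044 -0.0774  0.067 ]
scene0 dot [366 206   3   2   5] [367.2 206.6] [ 0.6676 -0.1124  0.045 ]
scene0 dot [371 212   4   2   8] [372.5 212.5] [ 0.6506 -0.1418  0.045 ]
```

View pics/top0z.png

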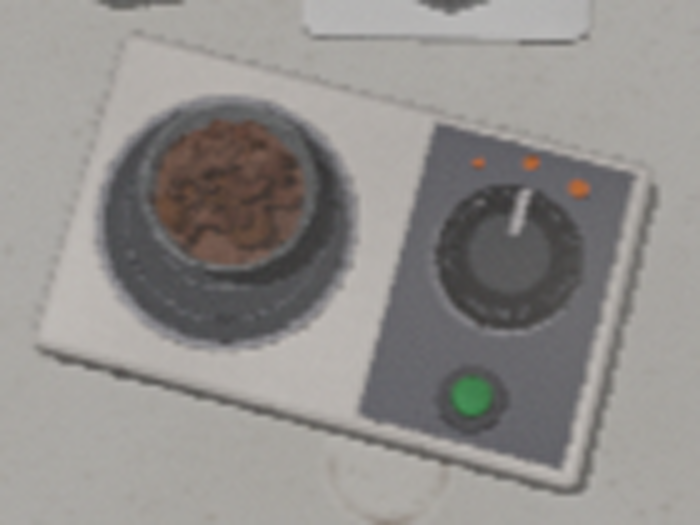

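View pics/scene0z.png

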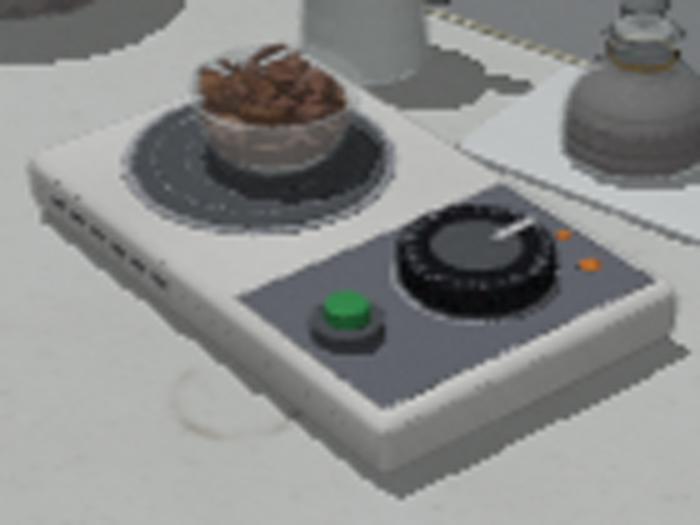

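```bash
python3 - <<'E'
from h import *
t=load("top0");s=load("scene0")
def tri(a,b):
    A=[];B=[]
    for o,d in(ray(t,*a),ray(s,*b)):
        d=d/np.linalg.norm(d);P=np.eye(3)-np.outer(d,d);A.append(P);B.append(P@o)
    return np.linalg.solve(sum(A),sum(B))
print("btn tri",tri((343.6,213.9),(324,221.6)))
Z=lambda x,y,ox,oy:(ox+(x+.5)/5-.5,oy+(y+.5)/5-.5)
T=lambda x,y:Z(x,y,250,135);S=lambda x,y:Z(x,y,255,160)
dc=onz(t,*T(508,255),.066);pe=onz(t,*T(526,191),.066);b=onz(t,343.6,213.9,.067)
print("top: dial",dc,"ptr",pe,np.linalg.norm(pe-dc),"btn",b,np.linalg.norm((dc-b)[:2]))
ang=lambda v:np.degrees(np.arctan2(v[1],v[0]))
print("angles btn->dial",ang(dc-b),"ptr",ang(pe-dc))
dcs=onz(s,*S(477,245),.066);pes=onz(s,*S(534,222),.066)
print("scene",dcs,pes,ang(pes-dcs),np.linalg.norm(pes-dcs))
e=[onz(t,*T(*p),.045) for p in((436,125),(362,412),(632,175),(565,465))]
print("edges",ang(e[0]-e[1]),ang(e[2]-e[3]))
for d in((345.5,167),(355.8,167.2),(365.3,172.1)):
    print("dot",ang(onz(t,*d,.045)-dc))
E
```

```text
btn tri [ 0.51067067 -0.07128384  0.06057624]
top: dial [ 0.59937152 -0.0943999   0.066     ] ptr [ 0.64107694 -0.10614932  0.066     ] 0.04332886380980891 btn [ 0.50882362 -0.06997622  0.067     ] 0.09378399614479352
angles btn->dial -15.095274511052962 ptr -15.733795807867152
scene [ 0.6018229  -0.09627864  0.066     ] [ 0.64150717 -0.10862018  0.066     ] -17.275342544930457 0.041559048815131366
edges -13.987391619783208 -13.649951935360152
dot 13.5215996313547
dot -14.705102741479921
dot -43.72708086004847
```

Reading: the warmer's yaw is about −14.5° and the pointer sits at about −15°, so it points at the middle dot (medium). The target is high. The dial is near (0.600, −0.095) and the button near (0.508, −0.071). The dial-button spacing measures 93.8 mm against 94 given, and the pointer length 42 mm against 40. The tool's x is already aligned with the warmer's x to within a degree. Next is the transfer.

```bash
cat > go.py <<'E'
import sys,numpy as np
from station import sense
s=sense();R=s["ee_rot"];w=np.radians(-14.7)
X=np.array([np.cos(w),np.sin(w),0]);Y=np.array([np.sin(w),-np.cos(w),0])
D=np.array([.600,-.0953,.066]);B=D-.094*X
def show(n,p):
    print(n,np.round(p,4),"tool shift cm",np.round(R.T@(p-s["tcp_pos"])*100,2))
a=lambda g,r:D+r*(np.cos(np.radians(g))*X+np.sin(np.radians(g))*Y)
show("contact72",a(72,.03));show("button",B)
d=s["tcp_pos"]-D;print("tcp rel dial warmer mm",np.round([d@X*1e3,d@Y*1e3,d[2]*1e3],1))
print("t",round(s["time_s"],2),"tcp",s["tcp_pos"].round(4),"F",s["wrist_force"].round(2),"grip",round(s["gripper_width"],3),"tilt",R[:,2].round(4),"yaw",np.degrees(np.arctan2(R[1,0],R[0,0])).round(2),"j",s["joints"].round(1))
E
python3 go.py; python3 -m jog '[[0,0,-2,0,0,0],[0,1,-1,0,0,0],[0,2,0,0,0,0],[1,3,0,0,0,0],[1.5,3.5,0,0,0,0]]' 0; python3 go.py
```

```text
contact72 [ 0.6017 -0.1253  0.066 ] tool shift cm [61.44 60.3  15.68]
button [ 0.5091 -0.0714  0.066 ] tool shift cm [51.16 57.27 15.67]
tcp rel dial warmer mm [-615.  -564.4  155.7]
t 0.15 tcp [0.1483 0.6067 0.2217] F [0.63 0.05 0.3 ] grip 0.999 tilt [-3.0e-04 -1.6e-03 -1.0e+00] yaw -13.75 j [ 91.1  22.1   0.4  -0.  -68.4 -14.8]
time_s: 0.57
tcp_pos: [0.1494, 0.5082, 0.2522]
ee_rot: [[0.972, -0.236, -0.0], [-0.236, -0.972, 0.0], [-0.0, -0.0, -1.0]]
wrist_force: [1.2, -0.7, 0.3]
gripper_width: 0.705
contact72 [ 0.6017 -0.1253  0.066 ] tool shift cm [58.92 50.87 18.59]
button [ 0.5091 -0.0714  0.066 ] tool shift cm [48.65 47.84 18.59]
tcp rel dial warmer mm [-589.  -469.5  186.2]
t 0.57 tcp [0.1494 0.5082 0.2522] F [ 1.18 -0.66  0.32] grip 0.705 tilt [-2.e-04  4.e-04 -1.e+00] yaw -13.67 j [ 91.2  11.5 -10.1  -0.  -68.4 -14.8]
```

```bash
python3 -m jog '[[3,2,0,0,0,0],[3,2.5,0,0,0,0],[3,2.5,0,0,0,0],[3,2.5,0,0,0,0],[3,2.5,0,0,0,0]]'; python3 -m jog '[[3,2.5,0,0,0,0],[3,2.5,0,0,0,0],[3,2.5,0,0,0,0],[3,2.5,0,0,0,0],[3,2.5,0,0,0,0]]'; python3 -m jog '[[3,2.5,0,0,0,0],[3,2.5,0,0,0,0],[3,2.5,0,0,0,0],[3,2.5,0,0,0,0],[3,2.5,0,0,0,0]]';  python3 go.py
```

```text
time_s: 0.98
tcp_pos: [0.2676, 0.3545, 0.253]
ee_rot: [[0.972, -0.237, 0.0], [-0.237, -0.972, 0.001], [-0.0, -0.001, -1.0]]
wrist_force: [0.5, 0.2, -0.2]
gripper_width: 0.323
time_s: 1.4
tcp_pos: [0.3835, 0.1975, 0.2532]
ee_rot: [[0.972, -0.237, 0.001], [-0.237, -0.972, 0.001], [0.001, -0.002, -1.0]]
wrist_force: [-0.4, 0.6, 0.3]
gripper_width: 0.019
time_s: 1.82
tcp_pos: [0.4996, 0.0406, 0.2531]
ee_rot: [[0.971, -0.238, 0.001], [-0.238, -0.971, 0.001], [0.001, -0.001, -1.0]]
wrist_force: [0.5, 0.5, 0.2]
gripper_width: 0.009
contact72 [ 0.6017 -0.1253  0.066 ] tool shift cm [13.85 13.7  18.71]
button [ 0.5091 -0.0714  0.066 ] tool shift cm [ 3.57 10.68 18.7 ]
tcp rel dial warmer mm [-131.6 -106.   187.1]
t 1.82 tcp [0.4996 0.0406 0.2531] F [0.46 0.51 0.16] grip 0.009 tilt [ 1.1e-03  7.0e-04 -1.0e+00] yaw -13.75 j [ 23.2   8.6 -13.7  -0.  -67.7  53. ]
```

```bash
python3 -m jog '[[2.5,2.5,0,0,0,0],[2.5,2.5,0,0,0,0],[2.5,2.5,2,0,0,0],[2.5,2.5,2,0,0,0],[2.5,2.5,2,0,0,0]]'; python3 -m jog '[[0,0,2,0,0,0],[0,0,2,0,0,0],[0,0,1,0,0,0],[0,0,0,0,0,0],[0,0,0,0,0,0]]'; python3 go.py; python3 - <<'E'
from station import capture
import cv2,numpy as np
for n in("wrist","scene"):
    c=capture(n);cv2.imwrite(f"pics/{n}1.png",c["frame"][:,:,::-1]);np.savez(f"{n}1.npz",**{k:np.array(v) for k,v in c.items()})
E
```

```text
time_s: 2.23
tcp_pos: [0.5914, -0.1101, 0.1926]
ee_rot: [[0.971, -0.238, 0.002], [-0.238, -0.971, 0.0], [0.002, -0.001, -1.0]]
wrist_force: [0.4, 1.8, 0.1]
gripper_width: 0.001
time_s: 2.65
tcp_pos: [0.5911, -0.1083, 0.1431]
ee_rot: [[0.972, -0.237, 0.0], [-0.237, -0.972, -0.0], [0.0, 0.0, -1.0]]
wrist_force: [-0.1, 0.9, -1.0]
gripper_width: 0.005
contact72 [ 0.6017 -0.1253  0.066 ] tool shift cm [1.43 1.39 7.71]
button [ 0.5091 -0.0714  0.066 ] tool shift cm [-8.84 -1.64  7.71]
tcp rel dial warmer mm [-5.3 14.9 77.1]
t 2.65 tcp [ 0.5911 -0.1083  0.1431] F [-0.1   0.86 -0.96] grip 0.005 tilt [ 3.e-04 -4.e-04 -1.e+00] yaw -13.69 j [  5.1  23.5  -9.4   0.  -57.1  71.2]
```

View pics/wrist1.png

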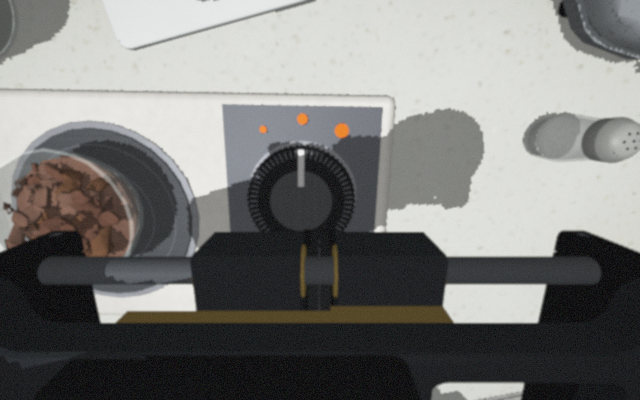

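View pics/scene1.png

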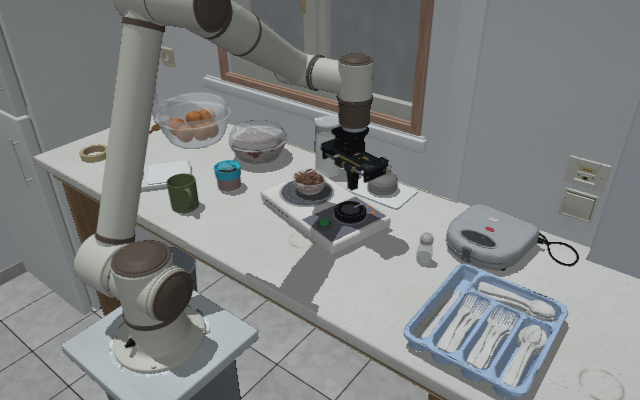

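The wrist view shows the pointer line from about (301,151) to (300,187), aimed at the middle dot at (302,119). That confirms medium. I'll cross-check the dial centre from this view before touching it.

```bash
python3 - <<'E'
from h import *
c=load("wrist1");f=c["frame"];hsv=cv2.cvtColor(f,cv2.COLOR_RGB2HSV)
o=cv2.inRange(hsv,(5,150,150),(22,255,255));o[150:]=0
N,_,st,ce=cv2.connectedComponentsWithStats(o)
for i in range(1,N):
    if st[i][4]>15:print("dot",ce[i].round(1),onz(c,*ce[i],.045).round(4))
g=f[140:190,292:312].max(2);m=(g>140).astype(np.uint8)
ys,xs=np.nonzero(m);print("ptr px",xs.min()+292,xs.max()+292,ys.min()+140,ys.max()+140)
e=onz(c,(xs[ys<=ys.min()+2]).mean()+292,ys.min()+140,.066);i=onz(c,(xs[ys>=ys.max()-2]).mean()+292,ys.max()+140,.066)
d=(e-i)/np.linalg.norm(e-i);print(e,i,"ang",np.degrees(np.arctan2(d[1],d[0])),"centre",e-.04*d)
for y in(185,200,210):
    r=cv2.cvtColor(f,cv2.COLOR_RGB2GRAY)[y,235:370];print(y,[235+k for k in range(1,135) if abs(int(r[k])-int(r[k-1]))>25])
cv2.imwrite("pics/w1z.png",cv2.resize(f[100:240,220:390,::-1],None,fx=4,fy=4,interpolation=cv2.INTER_CUBIC))
E
```

```text
dot [302.2 118.6] [ 0.6658 -0.1136  0.045 ]
dot [341.3 130.4] [ 0.6485 -0.1436  0.045 ]
dot [262.8 128.9] [ 0.6656 -0.0789  0.045 ]
ptr px 292 311 140 183
[ 0.64951994 -0.11033515  0.066     ] [ 0.61638841 -0.10010862  0.066     ] ang -17.1536074396644 centre [ 0.61129924 -0.09853777  0.066     ]
185 [298, 305]
200 []
210 []
```

View pics/w1z.png

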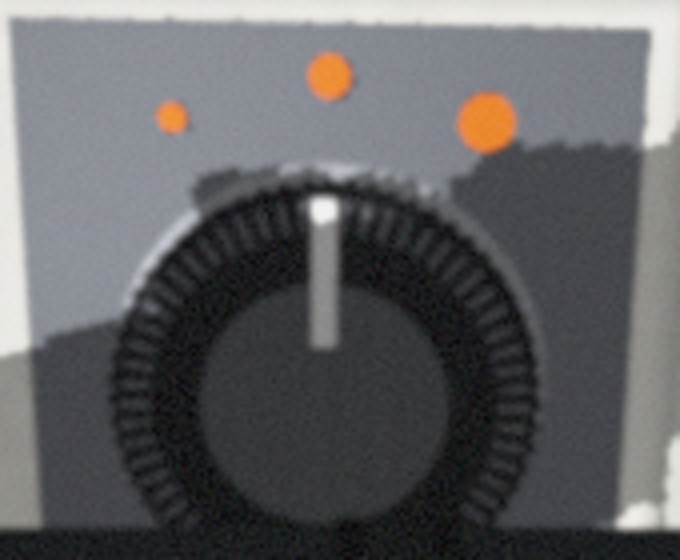

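The three orange dots are all 68 mm from my dial centre, at +14°, −15.5° and −45°, so the centre holds. Descending at the contact point (72° clockwise from the warmer's x, radius 30 mm).

```bash
python3 -m jog '[[0.4,0.4,1,0,0,0],[0.5,0.5,1.5,0,0,0],[0.5,0.5,2,0,0,0],[0,0,1.5,0,0,0],[0,0,0.7,0,0,0]]'; python3 -m jog '[[0,0,0.4,0,0,0],[0,0,0.2,0,0,0],[0,0,0.2,0,0,0],[0,0,0,0,0,0],[0,0,0,0,0,0]]'; python3 go.py
```

```text
time_s: 3.17
tcp_pos: [0.6005, -0.1256, 0.0736]
ee_rot: [[0.971, -0.238, -0.003], [-0.238, -0.971, 0.0], [-0.003, 0.0, -1.0]]
wrist_force: [-0.8, 0.1, 0.6]
gripper_width: -0.003
time_s: 3.58
tcp_pos: [0.6019, -0.1253, 0.0684]
ee_rot: [[0.971, -0.237, 0.002], [-0.237, -0.971, -0.0], [0.002, -0.0, -1.0]]
wrist_force: [-0.1, -0.4, -0.2]
gripper_width: 0.005
contact72 [ 0.6017 -0.1253  0.066 ] tool shift cm [-0.02 -0.    0.24]
button [ 0.5091 -0.0714  0.066 ] tool shift cm [-10.3   -3.03   0.22]
tcp rel dial warmer mm [ 9.5 28.6  2.4]
t 3.58 tcp [ 0.6019 -0.1253  0.0684] F [-0.06 -0.38 -0.18] grip 0.005 tilt [ 1.6e-03 -1.0e-04 -1.0e+00] yaw -13.72 j [  3.3  29.3 -12.    0.  -48.6  73. ]
```

```bash
python3 -m jog '[[0,0,0.1,0,0,0],[0,0,0.1,0,0,0],[0,0,0.1,0,0,0],[0,0,0,0,0,0],[0,0,0,0,0,0]]'; python3 go.py
```

```text
time_s: 4.0
tcp_pos: [0.6022, -0.1254, 0.0664]
ee_rot: [[0.972, -0.237, 0.002], [-0.237, -0.972, -0.001], [0.002, -0.0, -1.0]]
wrist_force: [-1.4, 1.2, 6.0]
gripper_width: 0.006
contact72 [ 0.6017 -0.1253  0.066 ] tool shift cm [-0.05 -0.01  0.04]
button [ 0.5091 -0.0714  0.066 ] tool shift cm [-1.033e+01 -3.040e+00  1.000e-02]
tcp rel dial warmer mm [ 9.8 28.6  0.4]
t 4.0 tcp [ 0.6022 -0.1254  0.0664] F [-1.37  1.2   6.01] grip 0.006 tilt [ 2.3e-03 -5.0e-04 -1.0e+00] yaw -13.69 j [  3.3  29.4 -12.1   0.  -48.3  73. ]
```

```bash
python3 -m jog '[[0,0,0.05,0,0,0],[0,0,0.05,0,0,0],[0,0,0.03,0,0,0],[0,0,0,0,0,0],[-0.1,0.03,0,0,0,2]]'; python3 -m jog '[[-0.15,0.04,0,0,0,3],[-0.15,0.04,0,0,0,3],[-0.15,0.04,0,0,0,3],[-0.15,0.04,0,0,0,3],[0,0,0,0,0,0]]'; python3 go.py; python3 - <<'E'
from station import capture
import cv2
c=capture("wrist");cv2.imwrite("pics/w2z.png",cv2.resize(c["frame"][90:240,220:400,::-1],None,fx=4,fy=4,interpolation=cv2.INTER_CUBIC))
E
```

```text
time_s: 4.42
tcp_pos: [0.602, -0.1255, 0.0663]
ee_rot: [[0.963, -0.27, 0.004], [-0.27, -0.963, -0.001], [0.004, -0.0, -1.0]]
wrist_force: [-2.3, 2.1, 9.2]
gripper_width: 0.004
time_s: 4.83
tcp_pos: [0.5979, -0.1254, 0.0664]
ee_rot: [[0.885, -0.466, 0.009], [-0.466, -0.885, -0.001], [0.009, -0.003, -1.0]]
wrist_force: [2.7, -1.6, 6.3]
gripper_width: 0.009
contact72 [ 0.6017 -0.1253  0.066 ] tool shift cm [ 0.33 -0.19  0.05]
button [ 0.5091 -0.0714  0.066 ] tool shift cm [-10.37  -0.64  -0.05]
tcp rel dial warmer mm [ 5.6 29.6  0.4]
t 4.83 tcp [ 0.5979 -0.1254  0.0664] F [ 2.72 -1.63  6.25] grip 0.009 tilt [ 0.0094 -0.0014 -1.    ] yaw -27.75 j [  3.4  28.9 -13.1   0.2 -47.4  58.8]
```

View pics/w2z.png

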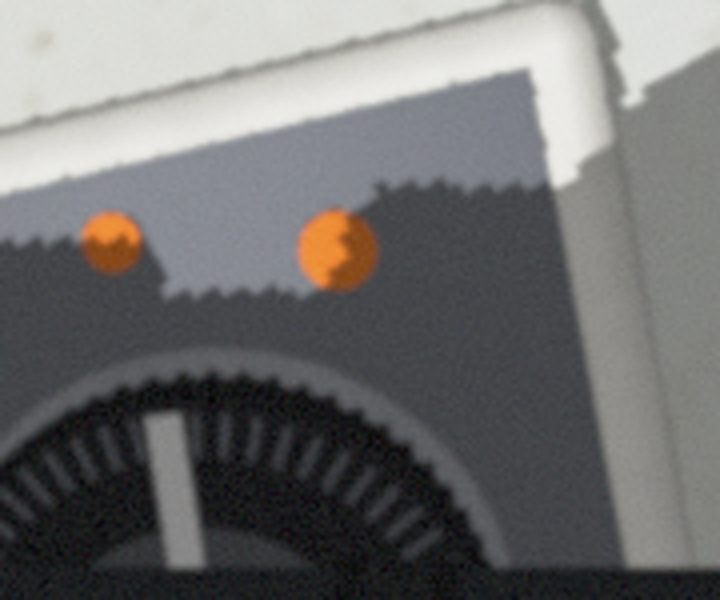

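The pointer leans about 8° anticlockwise in the image while the tool has turned 14°. So the dial has moved roughly 7° and the fingertip is sticking. I'll press slightly harder and continue.

```bash
python3 -m jog '[[-0.15,0.04,0.05,0,0,3],[-0.15,0.04,0.05,0,0,3],[-0.15,0.04,0.03,0,0,3],[-0.15,0.04,0,0,0,3],[-0.15,0.04,0,0,0,3]]'; python3 go.py; python3 - <<'E'
from station import capture
import cv2
c=capture("wrist");cv2.imwrite("pics/w3z.png",cv2.resize(c["frame"][90:240,220:400,::-1],None,fx=4,fy=4,interpolation=cv2.INTER_CUBIC))
E
```

```text
time_s: 5.3
tcp_pos: [0.5903, -0.1233, 0.0662]
ee_rot: [[0.734, -0.679, 0.008], [-0.679, -0.734, -0.002], [0.008, -0.004, -1.0]]
wrist_force: [-1.3, -0.6, 13.7]
gripper_width: 0.008
contact72 [ 0.6017 -0.1253  0.066 ] tool shift cm [ 0.97 -0.64  0.03]
button [ 0.5091 -0.0714  0.066 ] tool shift cm [-9.48  1.71 -0.06]
tcp rel dial warmer mm [-2.3 29.6  0.2]
t 5.3 tcp [ 0.5903 -0.1233  0.0662] F [-1.32 -0.65 13.7 ] grip 0.008 tilt [ 0.0084 -0.0022 -1.    ] yaw -42.79 j [  3.6  28.3 -14.3   0.2 -46.9  43.4]
```

View pics/w3z.png

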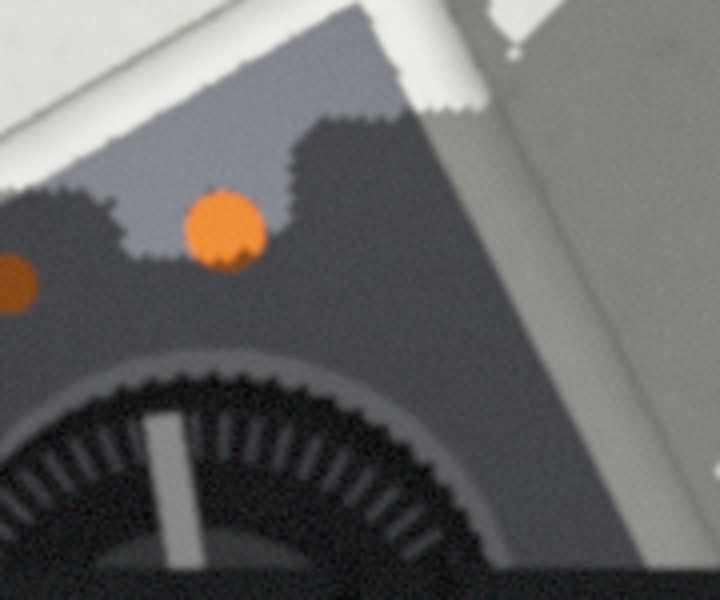

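The tool turned another 15° and the pointer stayed fixed in the image, so the dial is now at about 22°, past the 15° tipping point. About 7° more, then I'll lift.

```bash
python3 -m jog '[[-0.15,0.04,0,0,0,3],[-0.15,0.04,0,0,0,3],[-0.1,0.03,0,0,0,2],[0,0,0,0,0,0],[0,0,0,0,0,0]]'; python3 go.py;  python3 -m jog '[[0,0,-0.3,0,0,0],[0,0,-0.7,0,0,0],[0,0,-1,0,0,0],[0,0,-1,0,0,0],[0,0,0,0,0,0]]'; python3 go.py; python3 - <<'E'
from station import capture
import cv2,numpy as np
c=capture("wrist");cv2.imwrite("pics/w4.png",c["frame"][:,:,::-1]);np.savez("wrist4.npz",**{k:np.array(v) for k,v in c.items()})
E
```

```text
time_s: 5.77
tcp_pos: [0.5864, -0.1213, 0.0662]
ee_rot: [[0.634, -0.773, 0.008], [-0.773, -0.634, -0.002], [0.007, -0.005, -1.0]]
wrist_force: [-0.2, -2.3, 14.1]
gripper_width: 0.006
contact72 [ 0.6017 -0.1253  0.066 ] tool shift cm [ 1.28 -0.94  0.04]
button [ 0.5091 -0.0714  0.066 ] tool shift cm [-8.76  2.81 -0.05]
tcp rel dial warmer mm [-6.6 28.6  0.2]
t 5.77 tcp [ 0.5864 -0.1213  0.0662] F [-0.19 -2.33 14.14] grip 0.006 tilt [ 0.0077 -0.0023 -1.    ] yaw -50.63 j [  3.9  28.  -14.9   0.2 -46.7  35.4]
time_s: 6.18
tcp_pos: [0.5849, -0.1204, 0.0946]
ee_rot: [[0.633, -0.774, 0.005], [-0.774, -0.633, -0.0], [0.003, -0.003, -1.0]]
wrist_force: [0.8, -0.8, 0.4]
gripper_width: 0.004
contact72 [ 0.6017 -0.1253  0.066 ] tool shift cm [ 1.43 -0.99  2.87]
button [ 0.5091 -0.0714  0.066 ] tool shift cm [-8.6   2.77  2.82]
tcp rel dial warmer mm [-8.3 28.1 28.6]
t 6.18 tcp [ 0.5849 -0.1204  0.0946] F [ 0.83 -0.77  0.36] grip 0.004 tilt [ 4.6e-03 -4.0e-04 -1.0e+00] yaw -50.7 j [  3.9  26.  -13.3   0.1 -50.4  35.4]
```

View pics/w4.png

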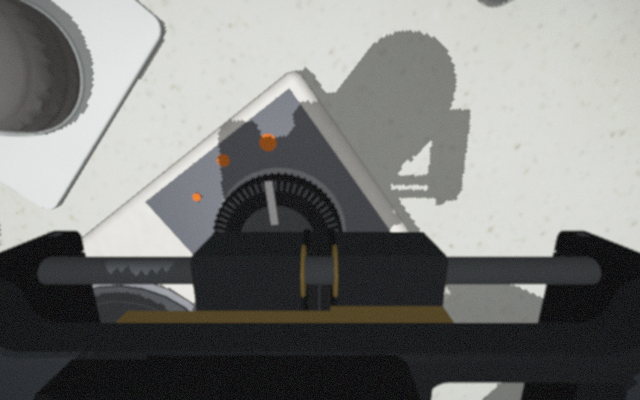

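Measuring the pointer angle, while turning the gripper back at a safe height so its body stays away from the bowl.

```bash
python3 - <<'E'
from h import *
c=load("wrist4")
a=onz(c,268.3,181,.066);b=onz(c,274.5,223,.066);d=a-b
print("ptr",a.round(4),"ang by line",np.degrees(np.arctan2(d[1],d[0])).round(1),"from centre",np.degrees(np.arctan2(a[1]+.0953,a[0]-.6)).round(1),"r",np.hypot(a[1]+.0953,a[0]-.6))
E
python3 -m jog '[[0,0,-0.5,0,0,-4],[0,0,-0.5,0,0,-7],[0,0,0,0,0,-7],[0,0,0,0,0,-7],[0,0,0,0,0,-7]]'; python3 -m jog '[[0,0,0,0,0,-7],[0,0,0,0,0,-7],[0,0,0,0,0,-4],[0,0,0,0,0,0],[0,0,0,0,0,0]]'; python3 go.py
```

```text
ptr [ 0.6314 -0.1273  0.066 ] ang by line -45.0 from centre -45.6 r 0.04483215011230606
time_s: 6.65
tcp_pos: [0.5829, -0.1203, 0.1016]
ee_rot: [[0.949, -0.316, -0.001], [-0.316, -0.949, 0.0], [-0.001, 0.0, -1.0]]
wrist_force: [0.3, -0.3, -0.6]
gripper_width: 0.006
time_s: 7.07
tcp_pos: [0.583, -0.1203, 0.1015]
ee_rot: [[1.0, -0.015, -0.001], [-0.015, -1.0, 0.0], [-0.001, -0.0, -1.0]]
wrist_force: [0.9, -0.2, 0.1]
gripper_width: 0.005
contact72 [ 0.6017 -0.1253  0.066 ] tool shift cm [1.88 0.47 3.55]
button [ 0.5091 -0.0714  0.066 ] tool shift cm [-7.46 -4.77  3.56]
tcp rel dial warmer mm [-10.1  28.5  35.5]
t 7.07 tcp [ 0.583  -0.1203  0.1015] F [ 0.87 -0.17  0.11] grip 0.005 tilt [-8.e-04  1.e-04 -1.e+00] yaw -0.86 j [  3.9  25.5 -12.9  -0.  -51.6  85.2]
```

The pointer is at −45°, which is exactly one detent from −15° and matches high. Now the button.

```bash
python3 -m jog '[[-1.5,-1,0,0,0,0],[-2,-1.3,0,0,0,0],[-2,-1.3,0,0,0,0],[-1.5,-0.9,0,0,0,0],[-0.45,-0.25,0,0,0,0]]'; python3 -m jog '[[0,0,0.7,0,0,0],[0,0,1,0,0,0],[0,0,0.6,0,0,0],[0,0,0.3,0,0,0],[0,0,0,0,0,0]]'; python3 go.py;python3 - <<'E'
from station import capture
import cv2,numpy as np
c=capture("wrist");cv2.imwrite("pics/w5.png",c["frame"][:,:,::-1]);np.savez("wrist5.npz",**{k:np.array(v) for k,v in c.items()})
c=capture("scene");cv2.imwrite("pics/s5.png",cv2.resize(c["frame"][140:270,240:420,::-1],None,fx=4,fy=4,interpolation=cv2.INTER_CUBIC))
E
```

```text
time_s: 7.48
tcp_pos: [0.5068, -0.0711, 0.1018]
ee_rot: [[1.0, -0.014, -0.002], [-0.014, -1.0, 0.0], [-0.002, -0.0, -1.0]]
wrist_force: [-0.5, -0.0, 0.4]
gripper_width: 0.005
time_s: 7.9
tcp_pos: [0.5091, -0.0724, 0.0743]
ee_rot: [[1.0, -0.014, -0.003], [-0.014, -1.0, -0.0], [-0.003, 0.0, -1.0]]
wrist_force: [0.6, 0.2, 0.2]
gripper_width: 0.006
contact72 [ 0.6017 -0.1253  0.066 ] tool shift cm [9.34 5.16 0.8 ]
button [ 0.5091 -0.0714  0.066 ] tool shift cm [ 0.   -0.09  0.83]
tcp rel dial warmer mm [-93.8   0.9   8.3]
t 7.9 tcp [ 0.5091 -0.0724  0.0743] F [0.6  0.2  0.18] grip 0.006 tilt [-2.9e-03 -5.0e-04 -1.0e+00] yaw -0.8 j [ 10.   20.9 -26.   -0.  -43.3  79.2]
```

View pics/w5.png

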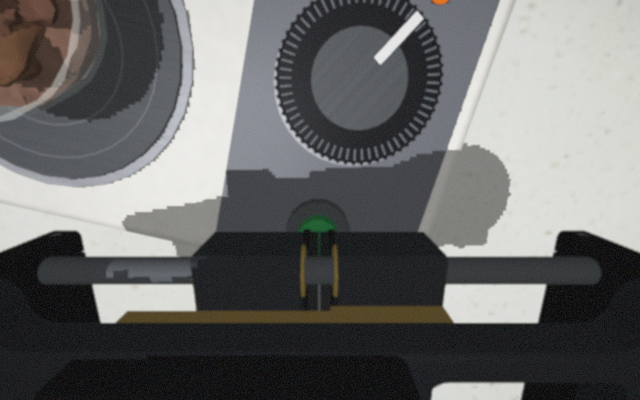

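View pics/s5.png

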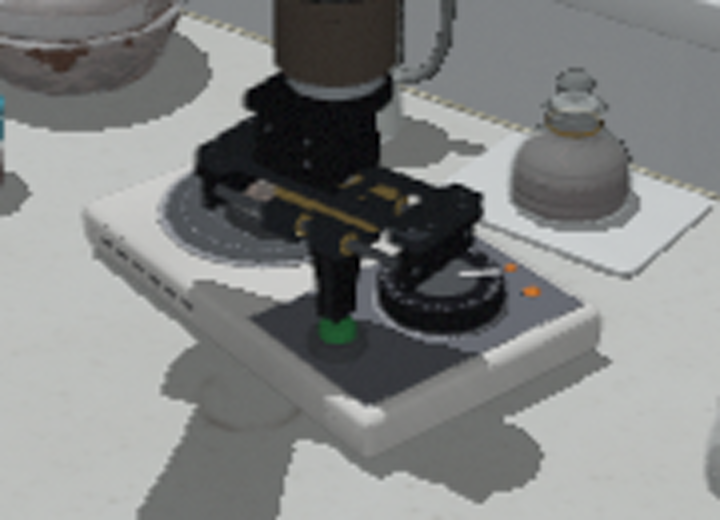

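The dial rests at high: the pointer runs from (377,62) to (422,14), towards the big dot. The fingertip is over the green button at (318,226). Pressing down.

```bash
python3 -m jog '[[0,0,0.4,0,0,0],[0,0,0.4,0,0,0],[0,0,0.3,0,0,0],[0,0,0.2,0,0,0],[0,0,0.1,0,0,0]]'; python3 -m jog '[[0,0,0.1,0,0,0],[0,0,0,0,0,0],[0,0,0,0,0,0],[0,0,0,0,0,0],[0,0,0,0,0,0]]'
```

```text
time_s: 8.42
tcp_pos: [0.5098, -0.0719, 0.0622]
ee_rot: [[1.0, -0.013, 0.001], [-0.013, -1.0, -0.0], [0.001, 0.0, -1.0]]
wrist_force: [-1.5, -0.5, 4.3]
gripper_width: 0.002
time_s: 8.83
tcp_pos: [0.5098, -0.0719, 0.0614]
ee_rot: [[1.0, -0.013, 0.001], [-0.013, -1.0, -0.0], [0.001, 0.0, -1.0]]
wrist_force: [-0.2, 0.3, 6.6]
gripper_width: 0.002
```

```bash
python3 -m jog '[[0,0,0.1,0,0,0],[0,0,0.1,0,0,0],[0,0,0,0,0,0],[0,0,0,0,0,0],[0,0,0,0,0,0]]'
```

```text
time_s: 9.25
tcp_pos: [0.5098, -0.072, 0.0612]
ee_rot: [[1.0, -0.012, 0.001], [-0.012, -1.0, -0.001], [0.001, 0.001, -1.0]]
wrist_force: [-4.3, 0.7, 16.8]
gripper_width: 0.007
```

The force climbed from 6.6 to 16.8 N with only 0.2 mm more travel, so the button is bottomed (z 61.2 mm, about 6 mm down). Releasing and backing off.

```bash
python3 -m jog '[[0,0,-0.5,0,0,0],[0,0,-1,0,0,0],[0,0,-1.5,0,0,0],[0,0,-3,0,0,0],[0,0,-3,0,0,0]]';python3 -m jog '[[0,0,-3,0,0,0],[-2,0,-2,0,0,0],[-3,0,-1,0,0,0],[-3,0,0,0,0,0],[-2,0,0,0,0,0]]';python3 -m jog '[[0,2,0,0,0,0],[0,3,0,0,0,0],[0,3,0,0,0,0],[0,0,0,0,0,0],[0,0,0,0,0,0]]'; python3 go.py;python3 - <<'E'
from station import capture
import cv2,numpy as np
for n in("top","scene"):
    c=capture(n);cv2.imwrite(f"pics/{n}6.png",c["frame"][:,:,::-1]);np.savez(f"{n}6.npz",**{k:np.array(v) for k,v in c.items()})
t=cv2.imread("pics/top6.png")[135:240,250:390];s=cv2.imread("pics/scene6.png")[160:265,255:395]
cv2.imwrite("pics/z6.png",cv2.resize(np.vstack([t,s]),None,fx=2.8,fy=2.8,interpolation=cv2.INTER_CUBIC))
E
```

```text
time_s: 9.67
tcp_pos: [0.5078, -0.0719, 0.1486]
ee_rot: [[1.0, -0.013, -0.005], [-0.013, -1.0, -0.0], [-0.005, 0.0, -1.0]]
wrist_force: [0.6, 0.4, 1.0]
gripper_width: 0.008
time_s: 10.08
tcp_pos: [0.4066, -0.0705, 0.209]
ee_rot: [[1.0, -0.014, -0.001], [-0.014, -1.0, 0.001], [-0.001, -0.001, -1.0]]
wrist_force: [-0.1, 1.0, 0.3]
gripper_width: 0.005
time_s: 10.5
tcp_pos: [0.4075, -0.1514, 0.2085]
ee_rot: [[1.0, -0.016, -0.001], [-0.016, -1.0, 0.001], [-0.001, -0.001, -1.0]]
wrist_force: [0.1, 0.3, -0.4]
gripper_width: 0.01
contact72 [ 0.6017 -0.1253  0.066 ] tool shift cm [19.4  -2.92 14.22]
button [ 0.5091 -0.0714  0.066 ] tool shift cm [10.05 -8.15 14.24]
tcp rel dial warmer mm [-171.9  103.1  142.5]
t 10.5 tcp [ 0.4075 -0.1514  0.2085] F [ 0.05  0.3  -0.44] grip 0.01 tilt [-1.5e-03  6.0e-04 -1.0e+00] yaw -0.93 j [  1.2   3.9 -25.8  -0.  -60.4  87.9]
```

View pics/z6.png

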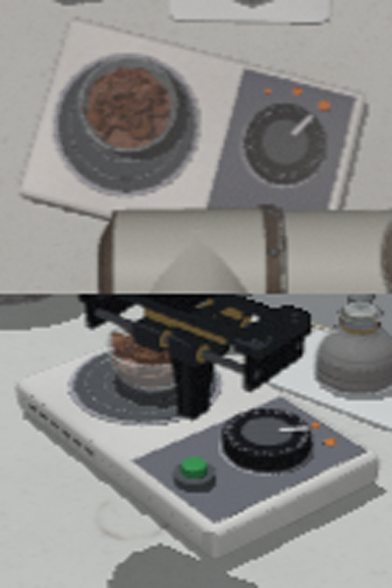

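View pics/scene6.png

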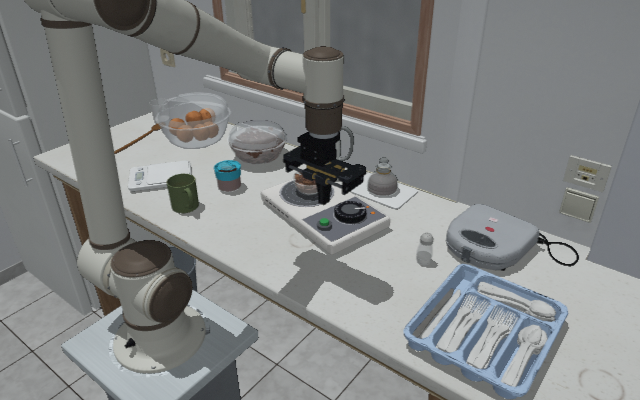

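The pointer aims at the largest dot in both views, the green button is back up, and the bowl, jar, mug and salt are where they were. The arm is clear.

```bash
python3 -c "
from station import finish_job
print(finish_job())"
```

```text
the job is handed in; nothing more can be done
None
```

I turned the dial one click clockwise, from medium to high, then pressed the start button fully down and let it go. The job was handed in at about 10.6 s, with the arm clear of everything.

- **Dial:** I turned it by friction, with the shut fingertips pressed on its top at about 14 N. After I lifted off, the pointer measured −45°, against −15° at the start. It aimed at the largest dot in the wrist view before the press, and in both fixed-camera views afterwards.
- **Button:** I pressed it only after the dial was at rest in high. The fingertip stopped about 6 mm down, and the force rose from 6.6 to 16.8 N over the last 0.2 mm, so it was at the bottom. The later scene picture shows it up again.
- **Everything else:** The last pictures show the bowl, jar, mug and salt shaker where they were. I judged this by eye and did not measure it. The arm hid the button from the top camera at the end, so only the scene view shows it released.
- **Disagreements:** My first two-view estimate put the button top at 60.6 mm high instead of about 67 mm, and one automatic pointer reading from the wrist camera was 11 mm off. I discarded both in favour of the three orange dots and the 94 mm dial-button spacing, which agreed.

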